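# Stow the lidded box behind the hob

## Task

Get the trolley ready to be wheeled away: push the white lidded box, narrow end first, through the tight gap between the induction hob and the lamp base, and on until its leading end sits flat up against the plywood end rail beyond. Only push it with the fingers, keeping it flat on the trolley top - do not grip it, lift it or tip it. Leave the two dishes, the ladle, the chopstick rest and the lamp's switch as they are.

Things in the scene. Friction and masses are not known exactly. Their poses are not given: they have to be found in the camera images.
- box: The piece to push: a loose closed white plastic box with its flush snap lid on, 92 mm wide (own x), 120 mm long (own y), 56 mm high, straight upright sides, 0.25 to 0.5 kg. Origin: centre of its underside; own z up. It starts on the trolley top on the +y side of the gap, its long side turned up to 0.5 rad from the gap's direction and its centre up to 45 mm off the gap's centre line.
- hob: Fixed single-ring induction hob, flat black slab 220 mm (own x) by 200 mm (own y), 50 mm high, nothing on it. Origin: on the trolley top, at the middle of its +x side, which is one wall of the gap; the slab lies on own -x of it. Turned up to 0.08 rad on the trolley.
- lamp: Fixed table lamp. Its grey rectangular base, 120 mm (own x) by 150 mm (own y), 32 mm high, stands square to the hob; the base's -x side is the other wall of the gap. Origin: centre of the base's underside. A thin gooseneck rises from the base's far corner (own x +45, y -50 mm) to 220 mm high and leans away to own +x, ending in a small shade 165 mm from the origin.
- gap_mid (a point): Point on the trolley top in the middle of the gap, 51 mm along the hob's own +x from the hob's origin: halfway between the hob's and the lamp base's facing sides, which are 102 mm apart and parallel to the hob's own y (lamp base up to 20 mm off centre along y). The box goes through along the hob's own -y.
- rail: Fixed plywood end rail of the trolley, a board 840 mm long (own x, parallel to world x), 18 mm thick (own y), 50 mm high. Origin: centre of its underside; its face towards the gap lies 9 mm from the origin on the +y side. Between the gap's far end and this face there is always more than the box's length.
- lamp_switch (a joint): Small steel toggle lever, 20 mm long, of the lamp's switch, on a 10 mm high black block on top of the lamp base at own x +35, y +30 mm. 0 = as found (leaning to -x), 0.8 rad = thrown over. Leave it.
- dish_a: Loose white ceramic dipping dish, 90 mm across, 28 mm high, on the +y side, on the robot's side of the box. Origin: centre of its underside. Leave it.
- dish_b: Loose white ceramic dipping dish of the same size, near the end rail beyond the lamp. Origin: centre of its underside. Leave it.
- rest: Loose glass chopstick rest, bar 60 x 16 x 14 mm, lying near the end rail on the robot's side. Origin: centre of its underside. Leave it.
- ladle: Loose black steel ladle lying on the trolley top at the +y end: round bowl 82 mm across and 34 mm high (origin: centre of the bowl's underside), handle lying 285 mm along its own -x. Leave it.
Things that resemble listed ones, but are neither listed nor needed, are in the scene too. Of the things like the box, leave any that is orange or turquoise; of the rest the larger one is meant.

How it is judged:
On the way:
1. the box is in the gap between hob and lamp base, lying lengthwise (y of box in the frame of hob between -0.05 and 0.05 m and x of box in the frame of hob between 0.04 and 0.062 m and angle between the y axis of box and the y axis of hob, either way round below 0.15 rad), for 0.05 s.
At the end, for the whole second after the job is handed in: Having come through the gap, the box rests flat, its end against the rail (within 8 mm, square within 0.1 rad), within 60 mm sideways of the gap's centre line; dishes, ladle and chopstick rest within 15 mm of their starts; lamp switch not thrown (y of box in the frame of rail between 0.064 and 0.077 m and angle between the y axis of box and the y axis of rail, either way round below 0.1 rad and x of box in the frame of hob between -0.009 and 0.111 m and height (world z) of box below 0.004 m and angle between box's own z axis and vertical below 0.05 rad and linear speed of box below 0.01 m/s and distance of each of dish_a, dish_b, rest, ladle from where it was at the start of the episode below 0.015 m and value of joint lamp_switch below 0.25 rad); the robot touches nothing.
It fails at once if the box is lifted or tipped (height (world z) of box above 0.01 m or angle between box's own z axis and vertical above 0.12 rad).
It fails at once if a dish, the ladle or the chopstick rest is disturbed (distance of any of dish_a, dish_b, rest, ladle from where it was at the start of the episode above 0.015 m).
It fails at once if the lamp switch is thrown (value of joint lamp_switch above 0.25 rad).
It also fails if it takes over 72 s, if anything falls off the work surface, if the arm or the gripper's body presses on something with over 40 N, if the wrist force passes 120 N, or if a joint passes its speed limit or range.

## Robot

A 7-joint arm with a two-finger parallel gripper is mounted at the origin on the work surface. World frame = base frame: x ahead of the robot, y to its left, z up, the work surface at z = 0. Lengths are in m, angles in rad, forces in N, time in s.
With the tool pointing down it reaches from about 0.4 to 0.75 m from the base axis. Payload 19.5 kg.
Tool frame: the origin (TCP) lies between the finger pads; the fingertips stand 17 mm ahead of it and the grasp point (between the pads) lies 2 mm behind it; z points along the fingers, y is the line along which they close (so a half turn about z gives the same grasp; the last joint's range is limited). The gripper opens to 85 mm and grips with 20 to 120 N. Pads are 22 mm wide; open, the fingers measure 114 mm over their backs; the gripper's body (76 mm by 85 mm) begins 54 mm behind the grasp point. The pads swing forward as they close: fully open they stand 13 mm farther back than shut.
Start: joints at [1.127, 0.707, -0.028, 1.485, 0.022, 0.951, -0.075], TCP at [0.225, -0.529, 0.248] pointing down, gripper open.
Joint ranges: [-2.71, 2.71], [-0.32, 2.16], [-1.57, 1.52], [0, 2.45], [-1.46, 4.6], [0, 2.02], [-2.83, 2.83]. Speed limits (rad/s): [1.89, 1.89, 2.57, 2.57, 3.01, 3.01, 3.01].

## Interface

Orientations are given as a rotation vector (axis times angle).
In Python, from station import * gives the robot as it stands. The module is installed in compiled form; this text tells all that it offers. Calls block until the motion is done:
- move_pose(position, orientation): joint-space move of the TCP to a pose.
- movel(position, v=0.15, orientation=None): straight line of the TCP; orientation=None keeps the orientation; v is the mean speed in m/s.
- move_joints(angles): joint-space move.
- release() and clamp(squeeze=None): open the fingers fully, or close them until they stop; squeeze is the grip in N (None keeps the last).
- pause(seconds).
- solve_ik(position, orientation): joint angles nearest the present ones, or None.
- state(): the state.
- snapshot(name): name is "scene" or "side" or "wrist"; returns a dict with "color" (384x512x3 uint8, red, green, blue), "fx", "fy", "cx", "cy" (pixels), "cam_to_world" (4x4, takes a point from camera to world coordinates); the wrist camera has in their place "T_tool_cam" (4x4, takes a point from camera to tool coordinates, whose origin is the TCP and whose axes are the flange's). Camera axes: x right, y up, looking along -z (the intrinsics and any distortion apply to the point x, -y, -z); pixel columns grow to the right and rows downward; lengths in m; the calibration is good to about 2 mm. A picture is of the moment at which its call begins: read the wrist's pose just before it. There is no depth.
A pose or a line that the arm cannot do raises MotionError and nothing moves.
- sign_off(): hands the job in; it is judged then, once.
The state is a dict: "clock": time; "qpos": joint angles; "dq": joint speeds; "effort": joint torques, N m; "position": TCP position; "orientation": TCP orientation; "ft_force": force on the tool from outside, world axes, zero at the start; "wrist_torque": the same for the moment, N m; "finger_gap": opening from 0.0 (shut) to 1.0 (fully open); "grasp_force": force on a finger pad.
Only numpy, scipy, OpenCV 4.12 (cv2) and the standard library are available. Lean on these libraries where they do the work, as an engineer would, in place of code of your own. Each camera call takes 0.05 s, during which the arm holds its last target. There are 200 camera calls.

## Working session

There is one attempt and no reset: what is moved stays moved. The work goes in short steps, each a Python script; the robot and the scene stay as the last script left them, time stands still between calls to the robot, and variables do not carry over. Pictures are saved under pics/ and viewed, at most 10 in all, crops included, and the job is handed in when it is done.

```bash
mkdir -p pics; cat > h.py <<'E'
from station import *
import numpy as np, cv2
def shot(n,f):
    s=snapshot(n); cv2.imwrite('pics/'+f,cv2.cvtColor(s['color'],cv2.COLOR_RGB2BGR)); return s
E
python3 - <<'E'
from h import *
import pickle
a=shot('scene','a.png'); b=shot('side','b.png')
pickle.dump((a,b),open('ab.pkl','wb'))
for s in (a,b): print({k:v for k,v in s.items() if k!='color'})
i=np.hstack([cv2.imread('pics/a.png'),cv2.imread('pics/b.png')])
cv2.imwrite('pics/a2.png',cv2.resize(cv2.imread('pics/a.png'),(800,600),interpolation=cv2.INTER_CUBIC))
cv2.imwrite('pics/b2.png',cv2.resize(cv2.imread('pics/b.png'),(800,600),interpolation=cv2.INTER_CUBIC))
print(state())
E
```

```text
{'fx': 437.0907354075353, 'fy': 437.0907354075353, 'cx': 254.5777117926642, 'cy': 193.42771920835872, 'cam_to_world': array([[ 0.77932016, -0.34782439,  0.52122767,  1.1245039 ],
       [ 0.6262633 ,  0.40403543, -0.66674557, -0.75324454],
       [ 0.02131592,  0.84603402,  0.5327026 ,  0.74023291],
       [ 0.        ,  0.        ,  0.        ,  1.        ]])}
{'fx': 351.86856935362175, 'fy': 351.86856935362175, 'cx': 256.6676762116701, 'cy': 185.40893456636087, 'cam_to_world': array([[-0.99576571,  0.06094024, -0.06882547,  0.42874451],
       [-0.0919213 , -0.6687345 ,  0.73779716,  0.72902039],
       [-0.00106443,  0.74099964,  0.67150458,  0.6785858 ],
       [ 0.        ,  0.        ,  0.        ,  1.        ]])}
{'clock': 0.1, 'qpos': array([ 1.1273087 ,  0.70700814, -0.02763373,  1.48495419,  0.02200389,
        0.950938  , -0.07549161]), 'dq': array([ 0.00076512, -0.0017393 ,  0.00022876, -0.00076206,  0.001561  ,
        0.00042891, -0.00198767]), 'effort': array([-5.22130140e-04, -8.84296489e+01,  1.23556305e+00, -2.36452031e+01,
        1.69980142e-02,  5.15458800e-03,  8.67625954e-05]), 'position': array([ 0.22477784, -0.52899307,  0.24789234]), 'orientation': array([-3.07744361e+00, -6.26729265e-01,  3.52335486e-04]), 'ft_force': array([ 0.18944154, -0.0351825 , -0.75120837]), 'wrist_torque': array([-0.00138598,  0.0101441 , -0.00141747]), 'grasp_force': 0.0, 'finger_gap': 0.9975736952007751}
```

View pics/a2.png

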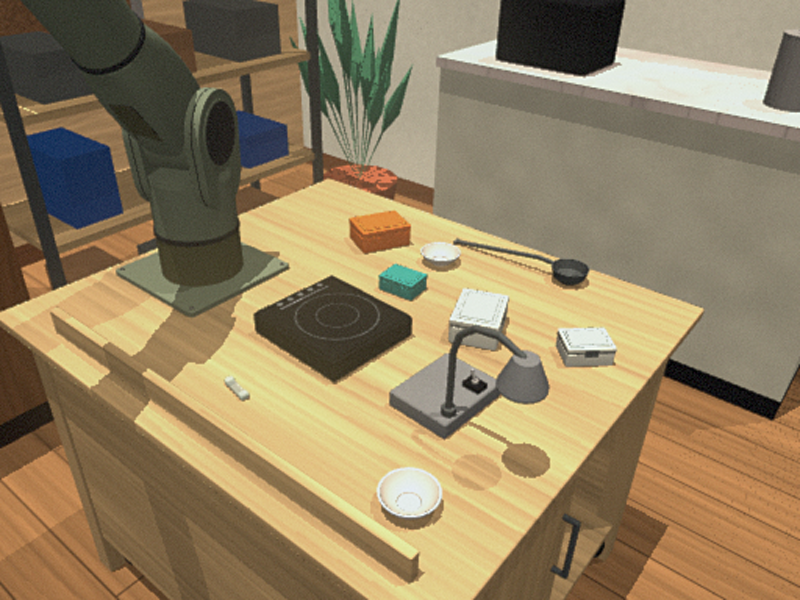

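View pics/b2.png

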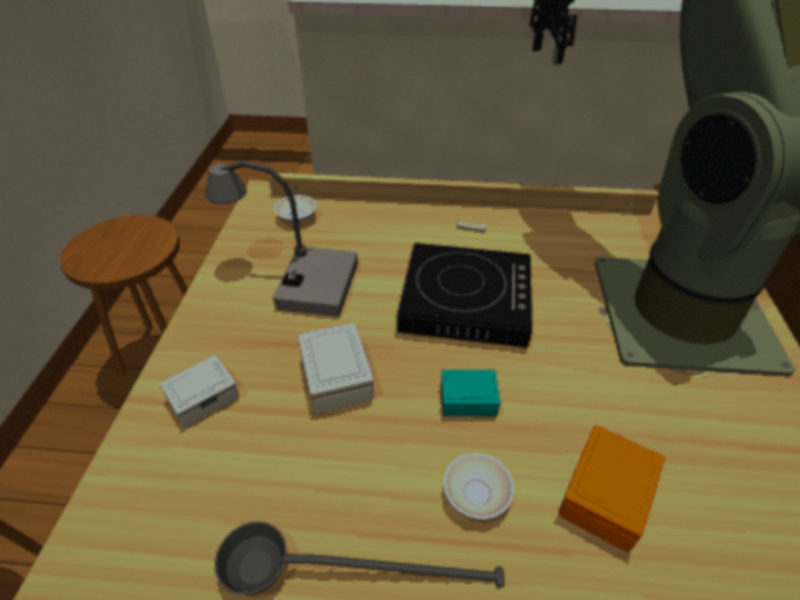

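The side picture shows four box-like things: the large white box at (335,365), a small white box at (200,390), a turquoise one at (470,392) and an orange one at (613,485). The orange and turquoise ones are ruled out, so the larger white one at (335,365) is the target. The hob is at (465,295), the lamp base at (317,280) and the rail along the back. A close crop comes next.

```bash
python3 - <<'E'
import cv2
b=cv2.imread('pics/b.png')[145:275,165:350]
cv2.imwrite('pics/c.png',cv2.resize(b,None,fx=4.3,fy=4.3,interpolation=cv2.INTER_CUBIC))
a=cv2.imread('pics/a.png')[165:285,150:350]
cv2.imwrite('pics/d.png',cv2.resize(a,None,fx=4,fy=4,interpolation=cv2.INTER_CUBIC))
E
```

```text
(no output)
```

View pics/c.png

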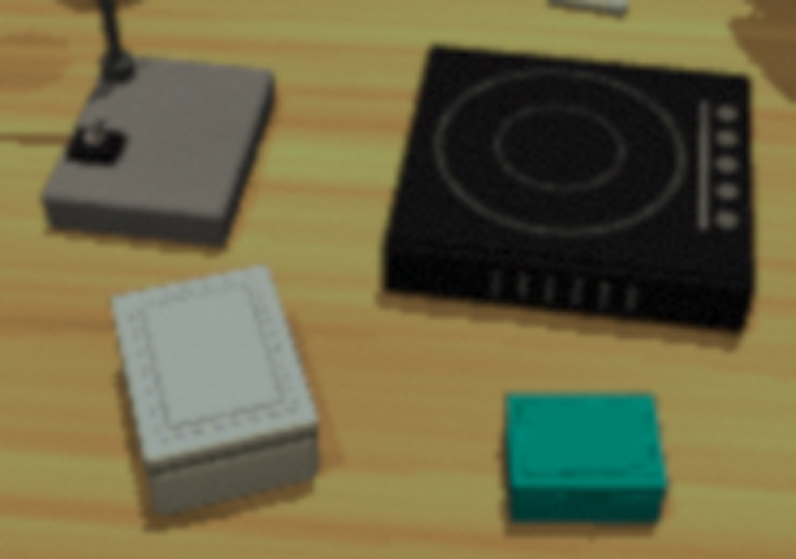

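View pics/d.png

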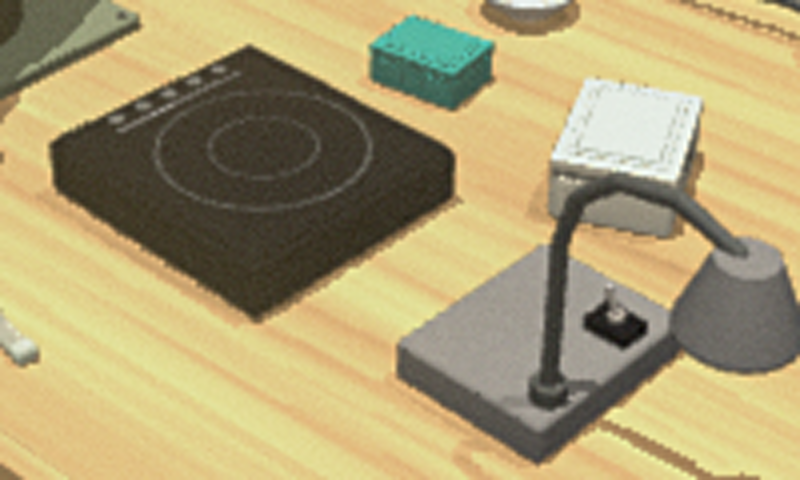

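The crops confirm the larger white box, with side-crop top corners at (112,297), (267,266), (318,418) and (150,465). The hob and lamp corners are also clear. I'll cast these onto planes.

```bash
cat >> h.py <<'E'
def cast(s,uv,z,C=None):
    C=s['cam_to_world'] if C is None else C
    uv=np.atleast_2d(uv).astype(float)
    d=np.c_[(uv[:,0]-s['cx'])/s['fx'],-(uv[:,1]-s['cy'])/s['fy'],-np.ones(len(uv))]@C[:3,:3].T
    o=C[:3,3]; return o+d*((z-o[2])/d[:,2])[:,None]
E
python3 - <<'E'
from h import *
import pickle
a,b=pickle.load(open('ab.pkl','rb'))
c=lambda p:(np.array(p)+.5)/4.3-.5+[165,145]
d=lambda p:(np.array(p)+.5)/4-.5+[150,165]
def show(n,P):
    P=P[:,:2];e=np.diff(np.r_[P,P[:1]],axis=0)
    print(n,P.round(3).tolist(),'c',P.mean(0).round(4),'len',np.linalg.norm(e,axis=1).round(3),'ang',(np.arctan2(e[:,1],e[:,0])).round(3))
show('box side',cast(b,c([(112,297),(267,266),(318,418),(150,465)]),.056))
show('box scene',cast(a,d([(588,78),(702,97),(682,192),(552,163)]),.056))
show('hob side',cast(b,c([(430,45),(750,78),(750,290),(388,243)]),.05))
show('hob scene',cast(a,d([(50,148),(250,45),(455,158),(258,280)]),.05))
show('lamp side',cast(b,c([(135,57),(272,70),(230,220),(45,200)]),.032))
show('lamp scene',cast(a,d([(398,347),(545,245),(680,325),(540,435)]),.032))
f=1.5625
show('rail top face side',cast(b,np.array([(275,195),(655,208)])/f,0))
show('rail scene base',cast(a,np.array([(52,312),(417,555)])/f,.05))
show('dish a, ladle',cast(b,np.array([(478,488),(252,558),(500,577)])/f,.02))
show('dish b, rest', cast(a,np.array([(409,495),(236,388)])/f,.015))
E
```

```text
box side [[0.642, 0.161], [0.559, 0.129], [0.516, 0.236], [0.596, 0.274]] c [0.5784 0.1999] len [0.089 0.116 0.089 0.122] ang [-2.773  1.957  0.436 -1.183]
box scene [[0.519, 0.229], [0.6, 0.262], [0.655, 0.144], [0.565, 0.115]] c [0.5848 0.1872] len [0.087 0.13  0.094 0.123] ang [ 0.39  -1.136 -2.827  1.959]
hob side [[0.482, -0.096], [0.267, -0.079], [0.283, 0.117], [0.492, 0.098]] c [0.3811 0.0099] len [0.216 0.197 0.21  0.194] ang [ 3.064  1.491 -0.091 -1.623]
hob scene [[0.276, -0.096], [0.283, 0.104], [0.504, 0.082], [0.495, -0.112]] c [ 0.3895 -0.0054] len [0.2   0.223 0.195 0.219] ang [ 1.54  -0.098 -1.619  3.068]
lamp side [[0.687, -0.087], [0.59, -0.081], [0.593, 0.069], [0.711, 0.061]] c [ 0.6454 -0.0097] len [0.097 0.15  0.119 0.151] ang [ 3.082  1.55  -0.062 -1.732]
lamp scene [[0.592, -0.089], [0.6, 0.059], [0.717, 0.045], [0.707, -0.097]] c [ 0.6541 -0.0202] len [0.148 0.117 0.142 0.115] ang [ 1.516 -0.122 -1.635  3.072]
rail top face side [[0.813, -0.309], [-0.033, -0.333]] c [ 0.39   -0.3214] len [0.846 0.846] ang [-3.113  0.028]
rail scene base [[-0.007, -0.326], [0.822, -0.316]] c [ 0.4074 -0.3213] len [0.829 0.829] ang [ 0.011 -3.13 ]
dish a, ladle [[0.364, 0.372], [0.626, 0.483], [0.34, 0.477]] c [0.4433 0.4438] len [0.284 0.286 0.108] ang [ 0.4   -3.123 -1.351]
dish b, rest [[0.739, -0.224], [0.379, -0.227]] c [ 0.5588 -0.2252] len [0.36 0.36] ang [-3.134  0.008]
```

```bash
cat >> h.py <<'E'
from scipy.spatial.transform import Rotation as R
def down(t): return np.pi*np.array([np.cos(t/2),np.sin(t/2),0])
def wrist(f):
    st=state(); s=shot('wrist',f)
    T=np.eye(4);T[:3,:3]=R.from_rotvec(st['orientation']).as_matrix();T[:3,3]=st['position']
    s['cam_to_world']=T@s['T_tool_cam']; return s
E
python3 - <<'E'
from h import *
import pickle
for t in (0,np.pi,np.pi/2,-np.pi/2):
    print(t,[None if (q:=solve_ik(p,down(t))) is None else q.round(2).tolist() for p in ([.5,.06,.38],[.66,.17,.05],[.56,.28,.05],[.53,-.18,.05])])
clamp()
move_pose([.42,-.1,.38],down(0)); move_pose([.5,.06,.38],down(0))
s=wrist('w1.png'); pickle.dump(s,open('w1.pkl','wb'))
print(s['fx'],s['T_tool_cam'].round(3).tolist(),state()['clock'],[k for k in s])
E
```

```text
0 [[-0.2, 0.46, 0.03, 1.48, -0.02, 1.19, -1.74], [-0.44, 1.15, 0.36, 1.21, -0.44, 0.86, -1.56], [-0.71, 1.1, 0.43, 1.46, -0.6, 0.72, -1.59], [0.21, 0.99, 0.12, 1.71, -0.23, 0.46, -1.09]]
3.141592653589793 [[0.27, 0.55, -0.84, 1.47, 0.42, 1.31, 0.96], [-0.05, 1.18, -0.65, 1.19, 0.73, 1.0, 0.78], [-0.28, 1.09, -0.52, 1.44, 0.67, 0.79, 0.52], [0.53, 1.02, -0.51, 1.7, 0.78, 0.63, 1.14]]
1.5707963267948966 [[0.02, 0.48, -0.36, 1.48, 0.17, 1.22, -0.36], [-0.24, 1.12, -0.14, 1.2, 0.17, 0.83, -0.42], [-0.5, 1.05, -0.03, 1.45, 0.05, 0.65, -0.55], [0.35, 0.98, -0.15, 1.71, 0.27, 0.47, 0.02]]
-1.5707963267948966 [[0.44, 0.72, -1.34, 1.47, 0.7, 1.5, 2.25], [-0.59, 1.26, 0.83, 1.21, -0.95, 1.05, -2.81], [-0.03, 1.37, -1.35, 1.43, 1.34, 1.38, 1.73], [0.03, 1.05, 0.48, 1.72, -0.81, 0.59, -2.13]]
267.3226049221696 [[0.0, 0.948, 0.317, 0.082], [1.0, 0.0, -0.0, -0.001], [-0.0, 0.317, -0.948, -0.125], [0.0, 0.0, 0.0, 1.0]] 3.45 ['color', 'fx', 'fy', 'cx', 'cy', 'T_tool_cam', 'cam_to_world']
```

View pics/w1.png

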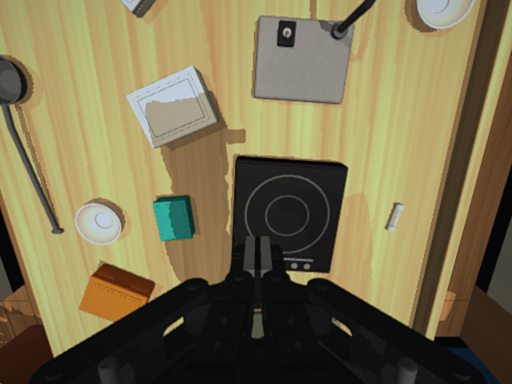

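The wrist view shows everything. The box is at (172,107), the hob wall along (238,156)-(346,164), the lamp wall along (255,97)-(343,103), and the rail on the right.

```bash
python3 - <<'E'
import cv2
b=cv2.imread('pics/w1.png')[5:185,110:365]
cv2.imwrite('pics/w1c.png',cv2.resize(b,None,fx=3,fy=3,interpolation=cv2.INTER_CUBIC))
E
```

```text
(no output)
```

View pics/w1c.png

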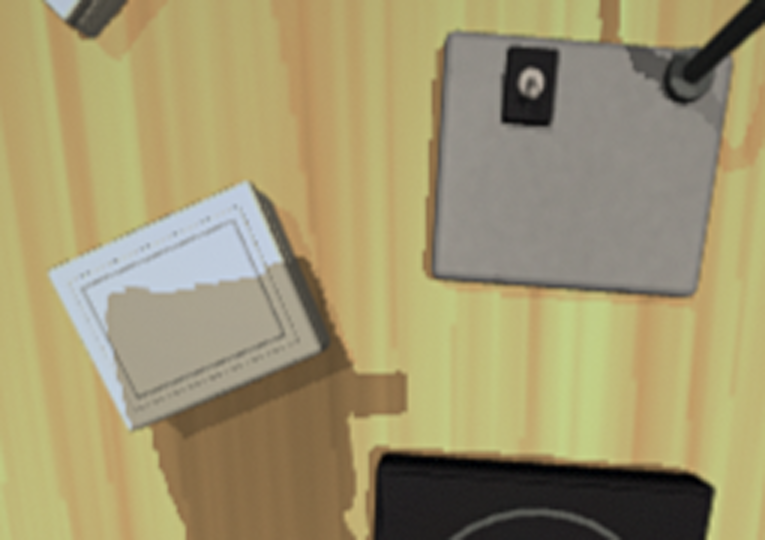

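```bash
python3 - <<'E'
from h import *
import pickle
s=pickle.load(open('w1.pkl','rb'))
c=lambda p:(np.array(p)+.5)/3-.5+[110,5]
def show(n,P):
    P=P[:,:2];e=np.diff(np.r_[P,P[:1]],axis=0)
    print(n,P.round(3).tolist(),'c',P.mean(0).round(4),'len',np.linalg.norm(e,axis=1).round(3),'ang',(np.arctan2(e[:,1],e[:,0])).round(3))
show('box',cast(s,c([(48,270),(250,183),(314,353),(132,430)]),.056))
show('lamp',cast(s,c([(447,33),(730,50),(697,295),(433,277)]),.032))
show('hob base',cast(s,c([(380,453),(690,470)]),0))
show('hob top',cast(s,[(237,160),(347,168),(330,271)],.05))
show('rail',cast(s,[(482,0),(413,300)],.05))
show('rail0',cast(s,[(477,0),(413,300)],.0))
show('dishes rest ',cast(s,[(445,8),(98,223),(396,217)],.02))
E
```

```text
box [[0.6, 0.267], [0.641, 0.158], [0.558, 0.129], [0.516, 0.233]] c [0.5785 0.1966] len [0.116 0.088 0.111 0.09 ] ang [-1.209 -2.815  1.951  0.384]
lamp [[0.713, 0.058], [0.705, -0.087], [0.587, -0.082], [0.597, 0.065]] c [ 0.6506 -0.0113] len [0.145 0.118 0.147 0.116] ang [-1.623  3.099  1.507 -0.065]
hob base [[0.494, 0.1], [0.483, -0.097]] c [0.488  0.0011] len [0.197 0.197] ang [-1.626  1.515]
hob top [[0.495, 0.095], [0.481, -0.096], [0.273, -0.084]] c [ 0.4162 -0.0283] len [0.191 0.208 0.285] ang [-1.645  3.086  0.678]
rail [[0.727, -0.264], [0.203, -0.261]] c [ 0.4652 -0.2626] len [0.524 0.524] ang [ 3.136 -0.005]
rail0 [[0.743, -0.292], [0.161, -0.297]] c [ 0.4524 -0.2942] len [0.582 0.582] ang [-3.133  0.009]
dishes rest  [[0.726, -0.231], [0.364, 0.375], [0.376, -0.213]] c [ 0.4886 -0.0228] len [0.706 0.588 0.351] ang [ 2.111 -1.55  -0.052]
```

Wrist and side views agree: the gap middle is at about (0.540,0.000) with a direction of 1.51 rad, and the box is at (0.5785,0.198) with a yaw of 1.95. I'll build an automatic box tracker on the side view, check it, then make the first aligning push on the box's +x side near the front.

```bash
cat >> h.py <<'E'
def boxpose(s,exp,z=.056):
    """top face of the white box in the side view near world xy exp -> centre, long-axis yaw, size"""
    hsv=cv2.cvtColor(s['color'],cv2.COLOR_RGB2HSV)
    lo=((hsv[...,1]<60)&(hsv[...,2]>130)).astype(np.uint8)
    lo=cv2.morphologyEx(lo,cv2.MORPH_CLOSE,np.ones((3,3)))
    n,l,st,c=cv2.connectedComponentsWithStats(lo)
    P=cast(s,c,z)[:,:2]; d=np.linalg.norm(P-exp,axis=1); d[0]=9; d[st[:,4]<300]=9
    k=d.argmin(); cn=cv2.findContours((l==k).astype(np.uint8),0,1)[0][0][:,0]
    W=cast(s,cn,z)[:,:2].astype(np.float32)
    q=cv2.boxPoints(cv2.minAreaRect(W*1000))/1000
    e=q[1]-q[0],q[2]-q[1]; L=[np.linalg.norm(x) for x in e]; a=e[int(np.argmax(L))]
    return q.mean(0),np.arctan2(a[1],a[0])%np.pi,sorted(L),st[k,4]
E
python3 - <<'E'
from h import *
import pickle
a,b=pickle.load(open('ab.pkl','rb'))
hsv=cv2.cvtColor(b['color'],cv2.COLOR_RGB2HSV)
for p in ((214,230),(210,250),(220,258),(230,255),(240,240),(190,260)): print(p,hsv[p[1],p[0]])
print(boxpose(b,[.5785,.198]))
E
```

```text
(214, 230) [ 74  17 164]
(210, 250) [ 27  45 102]
(220, 258) [19 52 84]
(230, 255) [23 49 84]
(240, 240) [ 18 139 145]
(190, 260) [ 23 127 155]
(array([0.5793429 , 0.19930804], dtype=float32), np.float32(1.9540838), [np.float32(0.09079495), np.float32(0.11909331)], np.int32(1523))
```

The tracker matches: 91 x 119 mm, in the same place. Now the first push.

```bash
python3 - <<'E'
from h import *
D=down(np.pi/2)
move_pose([.69,.172,.20],D); movel([.69,.172,.035],.15)
for x in (.64,.622):
    movel([x,.172,.035],.08 if x<.64 else .12)
    print(x,boxpose(snapshot('side'),[.57,.2]),state()['ft_force'].round(1))
print(state()['clock'])
E
```

```text
0.64 (array([0.5653027 , 0.21027252], dtype=float32), np.float32(1.8692197), [np.float32(0.089376345), np.float32(0.10179255)], np.int32(1002)) [-0.  -0.4  0.3]
0.622 (array([0.55240357, 0.21268284], dtype=float32), np.float32(1.7895668), [np.float32(0.08845465), np.float32(0.106838495)], np.int32(982)) [ 0.1 -1.  -0. ]
6.9417
```

```bash
python3 - <<'E'
from h import *
movel([.68,.172,.035],.2); movel([.68,.172,.2],.2); movel([.62,.38,.25],.3)
s=shot('side','e.png')
print(boxpose(s,[.57,.2]),state()['clock'])
E
```

```text
(array([0.5524631 , 0.20534202], dtype=float32), np.float32(1.769709), [np.float32(0.08960944), np.float32(0.12052128)], np.int32(1567)) 9.3
```

```bash
python3 - <<'E'
from h import *
movel([.567,.33,.12],.2); movel([.567,.33,.035],.2)
movel([.567,.264,.035],.08); print(state()['ft_force'].round(1))
movel([.567,.33,.035],.2); movel([.68,.36,.2],.3)
print(boxpose(shot('side','f.png'),[.57,.19]),state()['clock'])
E
```

```text
[ 0.6  0.9 -0.4]
(array([0.549691  , 0.19026494], dtype=float32), np.float32(1.7160927), [np.float32(0.08992348), np.float32(0.12045362)], np.int32(1487)) 13.8833
```

Rotation per push is weak, as expected when the box rests on its corners. So I'll use a couple: the front of the +x side, then the rear of the -x side.

```bash
python3 - <<'E'
from h import *
movel([.65,.152,.2],.3); movel([.65,.152,.035],.25)
movel([.602,.152,.035],.06); movel([.65,.152,.035],.2); 
movel([.65,.152,.12],.25); movel([.6,.34,.18],.3)
c,y,L,n=boxpose(shot('side','g.png'),[.55,.19]); print(c,y,L,state()['clock'])
E
```

```text
[0.5395223  0.19288434] 1.6505756 [np.float32(0.09216674), np.float32(0.11998754)] 18.7583
```

```bash
python3 - <<'E'
from h import *
movel([.44,.30,.13],.3); movel([.44,.234,.035],.25)
movel([.493,.234,.035],.06); movel([.45,.234,.035],.2)
movel([.45,.3,.12],.25); movel([.56,.36,.14],.25)
c,y,L,n=boxpose(shot('side','g2.png'),[.55,.19]); print(c,y,L,state()['clock'])
E
```

```text
[0.54264724 0.18921414] 1.524166 [np.float32(0.07562221), np.float32(0.12031526)] 23.1167
```

```bash
python3 - <<'E'
from h import *
movel([.66,.38,.22],.3)
s=shot('side','g3.png');print(boxpose(s,[.55,.19]),state()['clock'])
cv2.imwrite('pics/g3c.png',cv2.resize(cv2.imread('pics/g3.png')[120:290,150:350],None,fx=3.5,fy=3.5,interpolation=cv2.INTER_CUBIC))
E
```

```text
(array([0.55119175, 0.18876013], dtype=float32), np.float32(1.5143291), [np.float32(0.09204139), np.float32(0.12034503)], np.int32(1513)) 24.3667
```

View pics/g3c.png

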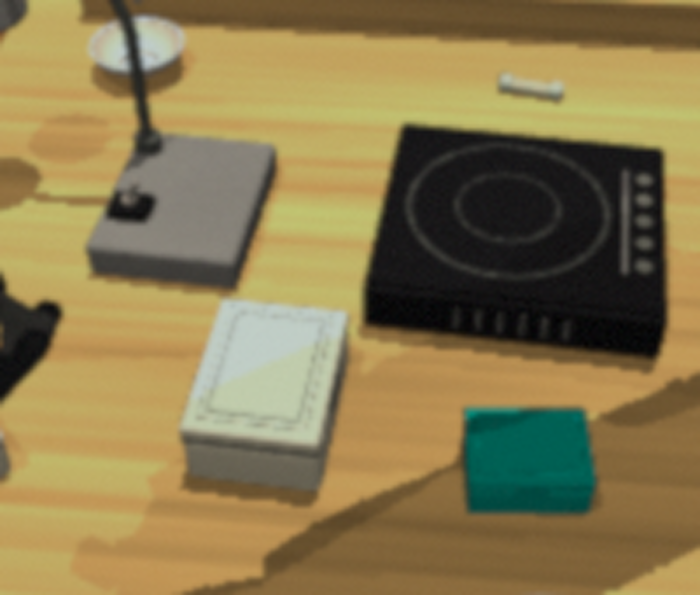

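The box at (265,385) in the crop is now aligned with the gap: centre (0.551,0.189), yaw 1.514. Next I push along the centre line and check it partway.

```bash
cat >> h.py <<'E'
def lp(y,z=.035,o=0): return [.540+.06*y+o,y,z]
def look():
    y=state()['position'][1]
    movel(lp(y+.03),.2); movel([.66,max(y+.06,.30),.16],.35)
    r=boxpose(shot('side','l.png'),[.54,y-.07]); print(r[0],'off',r[0][0]-.54-.06*r[0][1],r[1],r[2],'t',state()['clock'])
E
python3 - <<'E'
from h import *
D=down(1.51)
movel(lp(.30,.12),.3,D); movel(lp(.30),.25)
movel(lp(.213),.07); print(state()['ft_force'].round(1)); look()
E
```

```text
[-0.6 -0.   0.3]
[0.6036648  0.08088052] off 0.058811963 2.1224494 [np.float32(0.1621412), np.float32(0.29209232)] t 29.1
```

```bash
python3 - <<'E'
from h import *
h=cv2.cvtColor(cv2.imread('pics/l.png'),cv2.COLOR_BGR2HSV)
print('lamp',h[205,200],h[195,205],'box',h[220:250:6,222])
cv2.imwrite('pics/lc.png',cv2.resize(cv2.imread('pics/l.png')[120:290,150:350],None,fx=3.5,fy=3.5,interpolation=cv2.INTER_CUBIC))
E
```

```text
lamp [ 23 124 191] [17 25 70] box [[ 40  40 199]
 [ 39  38 195]
 [ 22  48  80]
 [ 24  48 100]
 [ 17 140 100]]
```

View pics/lc.png

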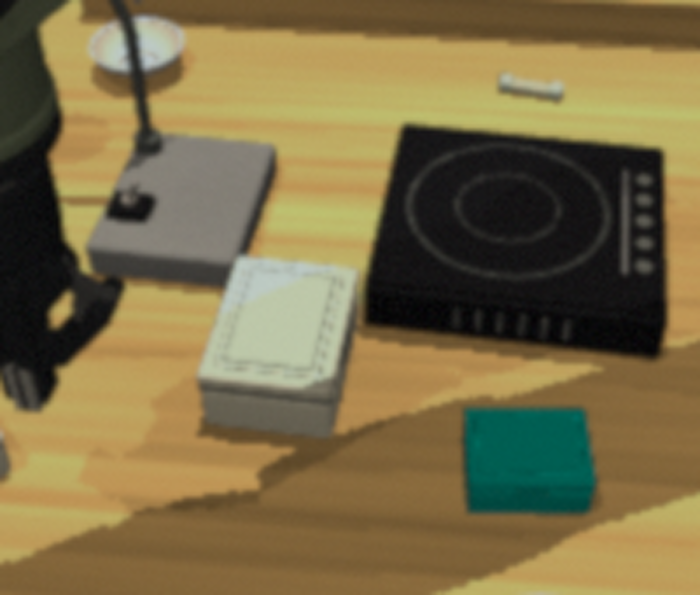

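The box at (280,320) has its front beside the lamp edge and looks square. I'll take its pose from the top corners (238,258), (356,270), (336,386) and (203,378), with the tracker's threshold tightened.

```bash
sed -i 's/hsv\[...,1\]<60)&(hsv\[...,2\]>130)/hsv[...,1]<70)\&(hsv[...,2]>145)/; s/d\[st\[:,4\]<300\]=9/d[st[:,4]<300]=9; d[st[:,4]>2500]=9/' h.py; python3 - <<'E'
from h import *
import pickle
a,b=pickle.load(open('ab.pkl','rb'))
b['color']=cv2.cvtColor(cv2.imread('pics/l.png'),cv2.COLOR_BGR2RGB)
r=boxpose(b,[.55,.14]);print(r,r[0][0]-.54-.06*r[0][1])
P=cast(b,(np.array([(238,258),(356,270),(336,386),(203,378)])+.5)/3.5-.5+[150,120],.056)[:,:2]
e=P-P[[1,2,3,0]];print(P.round(4).tolist(),P.mean(0),np.linalg.norm(e,axis=1),np.arctan2(e[:,1],e[:,0]))
E
```

```text
(array([0.5493415 , 0.14310613], dtype=float32), np.float32(1.5082957), [np.float32(0.09090571), np.float32(0.121114835)], np.int32(1317)) 0.00075511076
[[0.5897, 0.0844], [0.502, 0.0891], [0.5039, 0.1999], [0.5927, 0.2011]] [0.54707792 0.14362753] [0.08776738 0.11082706 0.0888779  0.11672983] [-0.05398643 -1.58705906 -3.12874255  1.54480754]
```

Off by 0.8 mm and square, so I push on through the gap in steps with a force check.

```bash
python3 - <<'E'
from h import *
movel([lp(.25)[0],.29,.1],.3); movel(lp(.24),.25)
for y in np.arange(.19,-.061,-.025):
    movel(lp(y),.07); f=state()['ft_force']; print(round(y,3),f.round(1))
    if np.hypot(*f[:2])>20: break
print(state()['clock'])
s=shot('side','m.png'); shot('scene','m2.png')
cv2.imwrite('pics/m3.png',np.hstack([cv2.resize(cv2.imread('pics/'+n),(400,300)) for n in('m.png','m2.png')]))
print(boxpose(s,[.535,-.13]))
E
```

```text
0.19 [0.1 0.6 0.1]
0.165 [ 0.2 -0.1 -0.2]
0.14 [ 0.8 -0.1 -0. ]
0.115 [ 1.2 -0.5 -0.3]
0.09 [-1.2  0.9  0.4]
0.065 [0.1 0.1 0.5]
0.04 [-0.   0.5  0.4]
0.015 [-0.   0.5 -0.4]
-0.01 [ 0.   0.6 -0.1]
-0.035 [-0.2  0.1  0.1]
-0.06 [-0.3 -0.6  0.3]
36.3167
(array([0.76414967, 0.26585007], dtype=float32), np.float32(0.75972545), [np.float32(0.065425575), np.float32(0.08623827)], np.int32(915))
```

View pics/m3.png

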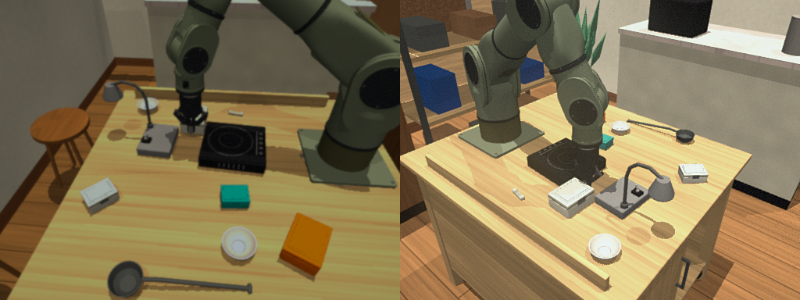

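The box, at (571,195) in the scene half, is through the gap and clear of the rest and dish. I'll check its yaw in the scene view, then push to the rail until contact.

```bash
python3 - <<'E'
from h import *
s=snapshot('scene'); print(boxpose(s,[.54,-.145]))
for y in (-.10,-.13):
    movel(lp(y),.07)
print(state()['ft_force'].round(1),boxpose(snapshot('scene'),[.54,-.2]))
f0=state()['ft_force'][1]
y=-.13
while y>-.20:
    y-=.004; movel(lp(y),.04); f=state()['ft_force']; print(round(y,3),f.round(1))
    if f[1]-f0>8: break
print(boxpose(snapshot('scene'),[.54,-.25]),state()['clock'],state()['position'])
E
```

```text
(array([ 0.5505209 , -0.15588772], dtype=float32), np.float32(1.5327258), [np.float32(0.12256247), np.float32(0.15379676)], np.int32(1546))
[ 0.9 -0.1 -0. ] (array([ 0.5472102 , -0.22298756], dtype=float32), np.float32(1.5305113), [np.float32(0.12504506), np.float32(0.14929482)], np.int32(1707))
-0.134 [ 0.2 -0.2  0.4]
-0.138 [ 0.2 -0.1 -0.1]
-0.142 [0.4 0.2 0.4]
-0.146 [ 0.2 -0.5 -0.2]
-0.15 [-0.6  0.6  0.2]
-0.154 [-0.3  0.   0.1]
-0.158 [ 0.4 -0.7  0. ]
-0.162 [-0.   0.7  0.3]
-0.166 [0.3 1.2 0.2]
-0.17 [-0.8 -0.3 -0.3]
-0.174 [-1.3  8.8  2.8]
(array([ 0.53851855, -0.25002006], dtype=float32), np.float32(1.5290762), [np.float32(0.11200283), np.float32(0.12384643)], np.int32(1495)) 40.625 [ 0.52938312 -0.17311715  0.03498493]
```

```bash
python3 - <<'E'
from h import *
y=-.174
while y>-.182:
    y-=.002; movel(lp(y),.03); pause(.1); f=state()['ft_force']; print(round(y,3),f.round(1),state()['position'][1].round(4))
    if f[1]>22: break
movel(lp(-.13),.1); movel(lp(-.13,.25),.2); movel([.46,-.02,.32],.25,down(1.2))
s=wrist('z.png'); shot('side','z1.png'); shot('scene','z2.png')
st=[cv2.imread('pics/'+n) for n in('z.png','z1.png','z2.png')]
cv2.imwrite('pics/z3.png',np.hstack([cv2.resize(st[0],(400,300)),cv2.resize(st[2][190:340,100:300],(400,300),interpolation=cv2.INTER_CUBIC)]))
print(boxpose(snapshot('side'),[.53,-.24]),state()['clock'])
E
```

```text
-0.176 [-4.2 19.5  6.4] -0.1732
-0.178 [-6.7 30.3  8.9] -0.1734
(array([ 0.5284136 , -0.24355674], dtype=float32), np.float32(1.5155271), [np.float32(0.089460924), np.float32(0.12074654)], np.int32(552)) 44.1333
```

View pics/z3.png

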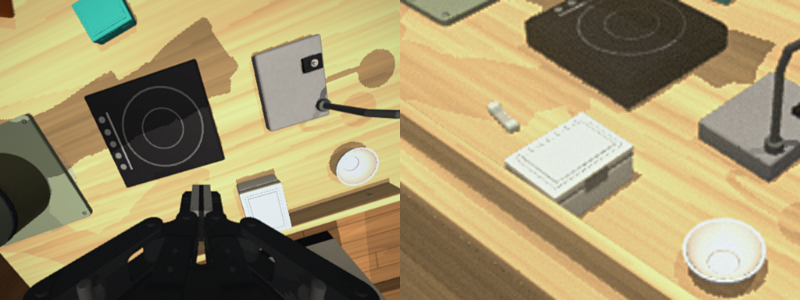

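The box at (265,205) in the wrist view lies against the rail. Its yaw reads 0.055 rad from square, so I'll give one gentle squaring push on the -x side of its rear.

```bash
python3 - <<'E'
from h import *
movel([.503,-.14,.2],.25,down(np.pi/2)); movel([.503,-.14,.035],.2)
f0=state()['ft_force'][1]
for y in np.arange(-.164,-.186,-.002):
    movel([.503,y,.035],.04); pause(.05); f=state()['ft_force']
    if f[1]-f0>20: break
print(y,f.round(1),state()['position'])
movel([.503,-.14,.035],.1); movel([.503,-.13,.2],.25); movel([.42,.0,.32],.3)
s=wrist('y.png'); print(boxpose(snapshot('side'),[.53,-.24]),state()['clock'])
a=snapshot('scene'); print(boxpose(a,[.53,-.24]))
import pickle; pickle.dump(s,open('y.pkl','wb'))
# rail inner top edge direction, scene view
g=cv2.cvtColor(a['color'],cv2.COLOR_RGB2GRAY)
E
```

```text
-0.17600000000000002 [-9.5 27.9 10.7] [ 0.50240002 -0.17233368  0.0349811 ]
(array([ 0.5274799, -0.2444689], dtype=float32), np.float32(1.5155768), [np.float32(0.0891185), np.float32(0.12176669)], np.int32(554)) 50.775
(array([ 0.5287298, -0.2505249], dtype=float32), np.float32(1.5259305), [np.float32(0.09471008), np.float32(0.12397398)], np.int32(1466))
```

```bash
python3 - <<'E'
from h import *
import pickle
for n,s in (('side',snapshot('side')),('scene',snapshot('scene')),('wrist',pickle.load(open('y.pkl','rb')))):
    g=cv2.cvtColor(s['color'],cv2.COLOR_RGB2GRAY)
    ls=cv2.createLineSegmentDetector().detect(g)[0][:,0]
    for z,lim in ((.05,(-.36,-.25)),(.056,None)):
        out=[]
        for l in ls:
            P=cast(s,l.reshape(2,2),z)[:,:2]; d=P[1]-P[0]; L=np.linalg.norm(d); m=P.mean(0); a=np.arctan2(d[1],d[0])%np.pi
            if lim and L>.12 and lim[0]<m[1]<lim[1] and 0<m[0]<.8 and min(a,np.pi-a)<.3: out.append((L,m,a))
            if not lim and L>.05 and abs(m[0]-.528)<.06 and abs(m[1]+.245)<.08: out.append((L,m,a))
        for o in out: print(n,z,round(float(o[0]),3),o[1].round(3),'off',round(float((o[2]+.785)%1.5708-.785),3))
E
```

```text
side 0.05 0.22 [ 0.69  -0.305] off 0.014
side 0.05 0.485 [ 0.231 -0.306] off 0.001
side 0.05 0.45 [ 0.207 -0.33 ] off 0.002
side 0.05 0.242 [ 0.677 -0.329] off -0.01
side 0.056 0.111 [ 0.482 -0.243] off -0.059
side 0.056 0.101 [ 0.573 -0.25 ] off -0.03
side 0.056 0.087 [ 0.532 -0.181] off -0.057
side 0.056 0.115 [ 0.493 -0.316] off 0.065
side 0.056 0.052 [ 0.529 -0.209] off -0.099
scene 0.05 0.549 [ 0.544 -0.326] off 0.001
scene 0.05 0.279 [ 0.128 -0.326] off -0.0
scene 0.05 0.765 [ 0.443 -0.355] off -0.002
scene 0.05 0.128 [ 0.669 -0.31 ] off -0.008
scene 0.05 0.206 [ 0.15  -0.311] off 0.012
scene 0.056 0.116 [ 0.574 -0.25 ] off -0.044
scene 0.056 0.082 [ 0.525 -0.307] off -0.03
scene 0.056 0.081 [ 0.575 -0.314] off 0.023
scene 0.056 0.076 [ 0.481 -0.264] off -0.06
scene 0.056 0.086 [ 0.529 -0.189] off -0.048
scene 0.056 0.051 [ 0.526 -0.288] off -0.037
wrist 0.05 0.129 [ 0.049 -0.322] off 0.0
wrist 0.05 0.18 [ 0.124 -0.258] off -0.009
wrist 0.05 0.156 [ 0.061 -0.304] off 0.006
wrist 0.05 0.12 [ 0.757 -0.303] off -0.01
wrist 0.05 0.141 [ 0.701 -0.258] off -0.004
wrist 0.056 0.051 [ 0.571 -0.304] off -0.691
wrist 0.056 0.093 [ 0.527 -0.18 ] off -0.055
wrist 0.056 0.08 [ 0.522 -0.172] off -0.045
wrist 0.056 0.071 [ 0.522 -0.168] off -0.047
```

All three cameras agree. The box is 0.05 rad from square (limit 0.1), its centre is about 71 mm from the rail origin (allowed 64 to 77), and it is on the centre line. Nothing else has been touched, so another push would add only risk. Handing in.

```bash
python3 - <<'E'
from h import *
print(sign_off(),state()['clock'])
E
```

```text
the job is handed in; nothing more can be done
the job is handed in; nothing more can be done
```

I pushed the white box through the gap and up against the end rail, then handed the job in; no verdict came back. By camera it rests about 0.05 rad off square (limit 0.1), so one front corner touches the rail and the other stands a few millimetres off; an extra squaring push did not turn it.

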